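# Register a heel blank in the drilling jig

## Task

Lay the pale wooden heel blank flat in the drilling jig, its flat end towards the bridge, and press its long side firmly against the jig's fence; then slide it along the fence, under the bridge, until its flat end bears firmly on the end stop, and leave it there flush with both. The stop has been set for this shoe and is held only by a friction clamp: feel for it gently and do not shift it. Leave the finished heel, the glue bottle and the jar where they are.

Things in the scene. Friction and masses are not known exactly. Their poses are not given: they have to be found in the camera images.
- blank: Heel blank: loose pale beech block, 84 mm long, 48 wide, 24 high, about 100 g. D-shaped from above: one end flat, the other a half-round of radius 24 mm. Origin: middle of the underside, z up; +x runs along its length to the flat end (flat face at x = +42 mm, half-round from x = -18 to -42 mm), sides at y = +-24 mm. Starts lying flat on the table.
- jig: Drilling jig fixed to the table: aluminium plate 130 mm (x) by 250 mm (y), 8 mm thick, with fence, bridge and end stop on it. Origin: centre of the plate's underside, z up. The blank lies on the plate (its underside at z = 8 mm) and travels along the jig's +y. The plate in front of the bridge, y = -125 to 0 mm, is free for laying the blank down.
- fence (a point): Middle of the upper edge of the fence's inner face (jig x = +30, y = 0, z = 20 mm; axes as the jig's). The fence is a steel strip along the jig's y on its +x side, from y = -115 to +110 mm, 12 mm higher than the plate; the inner face looks to -x.
- bridge (a point): Middle of the bridge's entry edge, on the plate (jig x = -2, y = 0, z = 8 mm; axes as the jig's). The bridge spans the track from y = 0 to +24 mm: underside 30 mm above the plate, top 40 mm (drill bushes 45 mm). Its near post stands at jig x = -48 to -34 mm, so the gap is 64 mm wide from post to fence face.
- stop_slot (a point): Centre of the range of the end stop, on the plate (jig x = +6, y = +48, z = 8 mm). The stop is a low upright steel face 36 mm wide, top 17 mm above the plate, looking to the jig's -y, set anywhere within 14 mm either way of this point in y. This point does not move with it: the setting is not reported, see it or feel for it. Its clamp slips at 16 N; a push of 4 to 10 N is right.
- heel: Bystander: finished dark heel with a rubber patch, D-shaped too but shorter and taller (58 x 52 x 45 mm), loose; origin at the centre of its underside.
- glue: Bystander: white glue bottle, 60 mm in diameter, 170 mm tall, loose; origin at the centre of its foot.
- jar: Bystander: amber glass jar, 64 mm in diameter, 60 mm tall, loose; origin at the centre of its foot.
Not all that is in view belongs to the job. Of the things shaped like the blank, the beech one is meant.

How it is judged (in metres and radians):
On the way, in this order (a step that is already met when the one before it is completed fails the run):
1. the blank, flat in the jig, is pressed along the fence with more than 2 N, parallel to it (contact force between blank and jig_c1 above 2 N and angle between the x axis of blank and the y axis of jig, either way round below 0.05 rad and z of blank in the frame of jig between 0.006 and 0.0105 m and angle between blank's own z axis and vertical below 0.06 rad), for 0.03 s.
2. flush along the fence, the blank's flat end is pressed against the end stop with more than 2 N (contact force between blank and stop_c0 above 2 N and x of stop_c0 in the frame of blank between 0.042 and 0.047 m and x of blank in the frame of jig above 0.004 m and angle between the x axis of blank and the y axis of jig, either way round below 0.03 rad and z of blank in the frame of jig between 0.006 and 0.0105 m and angle between blank's own z axis and vertical below 0.06 rad), for 0.03 s.
At the end, for the whole second after the job is handed in: The blank lies flat on the jig's plate (tilt under 0.06 rad), flat end towards the stop and within 2 mm of it, long side within 2 mm of the fence and parallel to it within 0.03 rad, at rest, with the stop within 2 mm of where it was set (x of stop_c0 in the frame of blank between 0.042 and 0.047 m and x of blank in the frame of jig above 0.004 m and angle between the x axis of blank and the y axis of jig, either way round below 0.03 rad and z of blank in the frame of jig between 0.006 and 0.0105 m and angle between blank's own z axis and vertical below 0.06 rad and linear speed of blank below 0.01 m/s and distance of stop_c0 from where it was at the start of the episode below 0.002 m); the robot touches nothing.
It fails at once if the end stop is shifted by more than 2 mm (distance of stop_c0 from where it was at the start of the episode above 0.002 m).
It fails at once if the glue is moved by more than 30 mm (distance of glue from where it was at the start of the episode above 0.03 m).
It fails at once if the jar is moved by more than 30 mm (distance of jar from where it was at the start of the episode above 0.03 m).
It fails at once if the heel is moved by more than 30 mm (distance of heel from where it was at the start of the episode above 0.03 m).
It also fails if it takes over 67 s, if anything falls off the work surface, if the arm or the gripper's body presses on something with over 40 N, if the wrist force passes 120 N, or if a joint passes its speed limit or range.

## Robot

A 6-joint arm with a two-finger parallel gripper is mounted at the origin on the work surface. World frame = base frame: x ahead of the robot, y to its left, z up, the work surface at z = 0. Lengths are in m, angles in degrees, forces in N, time in s.
With the tool pointing down it reaches from about 0.4 to 0.825 m from the base axis. Payload 7 kg.
Tool frame: the origin (TCP) lies on the centre line of the jaws, within the pads' length; the fingertips stand 22 mm ahead of it and the grasp point (between the pads) lies 3 mm ahead of it (ctrl.finger_overhang is the distance from the TCP to the fingertips, in m); z points along the fingers, y is the line along which they close (so a half turn about z gives the same grasp; the last joint's range is limited). The gripper opens to 88 mm and grips with 3 to 60 N. Pads are 19 mm wide; open, the fingers measure 130 mm over their backs; the gripper's body (78 mm by 193 mm) begins 47 mm behind the grasp point.
Start: joints at [90.132, 20.546, 0.682, 0, -70.136, -16.507], TCP at [0.19, 0.648, 0.249] pointing down, gripper open.
Joint ranges: [-176.03, 176.03], [-82.01, 121.73], [-58.28, 71.71], [-173.87, 95.51], [-174.79, -0.11], [-173.66, 173.66]. Speed limits (degrees/s): [136.94, 136.94, 172.46, 180, 180, 180].

## Interface

Orientations are given as [roll, pitch, yaw] about the fixed x, y, z axes, in that order (R = Rz(yaw) Ry(pitch) Rx(roll)).
In Python, from plant import ctrl gives the robot as it stands. The module is installed in compiled form; this text tells all that it offers.
- The arm moves only by the shell command python3 -m creep 'ROWS'. ROWS is JSON, a list of rows, each an object with "grip": the closure, from 0 (fully open) to 1 (shut); "delta_pos": the shift along the tool's x, y, z scaled (see below), a list of three; "rotation": the turn, a rotation vector about the tool's x, y, z scaled (see below), a list of three. A call has 1 to 5 rows; each row is the pose to reach, as a shift and turn from the pose commanded when the call began, along the tool's axes at that moment; what a row does not reach only later rows make up. The controller multiplies each number of a shift by 10 cm and each number of a turn by pi/2 rad. A row lasts 1/10 s, in which the tool goes at most 50 mm and 8.59 degrees, less where a joint would pass 70% of its speed; a pose out of reach is approached as far as the arm can. A call with a number of a shift or a turn outside -1 to 1 is refused whole. A call with a gripper value outside its range is refused whole. The fingers move at their own pace and stop on an object; the grip force is fixed at half the most. Time passes only in rows, so rows that repeat a pose let the fingers close. It gives the time, the measured TCP pose, the force, the opening and the grip force at its end, in the units of the state.
- ctrl.get_obs(): the state, without advancing time (a new reading comes with each control period).
- ctrl.snapshot(name): name is "scene" or "top" or "wrist"; returns a dict with "color" (400x640x3 uint8, red, green, blue), "intrinsics" (3x3 intrinsics, pixels), "distortion" ([k1, k2, p1, p2, k3] as OpenCV has them; the pictures are not rectified), "R" (3x3) and "t" (3): a world point X has camera coordinates R X + t. Camera axes: x right, y down, z forward; pixel columns grow to the right and rows downward; lengths in m; the calibration is good to about 2 mm. A picture is of the moment at which its call begins. There is no depth.
- ctrl.close_job(): hands the job in; it is judged then, once.
The state is a dict: "clock": time; "joint_pos": joint angles; "qvel": joint speeds; "tau": joint torques, N m; "tool_pos": TCP position; "orientation": TCP orientation; "force": force on the tool from outside, world axes, zero at the start; "moment": the same for the moment, N m; "opening": finger opening in m; "gripper_force": force on a finger pad.
Only numpy, scipy, OpenCV 4.12 (cv2) and the standard library are available. Lean on these libraries where they do the work, as an engineer would, in place of code of your own. Each camera call takes 0.05 s, during which the arm holds its last target. There are 200 camera calls.

## Working session

There is one attempt and no reset: what is moved stays moved. The work goes in short steps, Python scripts to look and compute and a shell command to move; the robot and the scene stay as the last step left them, time stands still between calls to the robot, and variables do not carry over. Pictures are saved under pics/ and viewed, at most 10 in all, crops included, and the job is handed in when it is done.

```bash
mkdir -p pics; cat > h.py <<'E'
import numpy as np, cv2, pickle
from plant import ctrl
from scipy.spatial.transform import Rotation as Ro
def snap(n,f):
    s=ctrl.snapshot(n); cv2.imwrite(f'pics/{f}.png',s['color'][:,:,::-1]); pickle.dump(s,open(f'pics/{f}.pkl','wb')); return s
def load(f): return pickle.load(open(f'pics/{f}.pkl','rb'))
def ray(s,px,z):
    K=np.array(s['intrinsics'],float);d=np.array(s['distortion'],float);R=np.array(s['R']);t=np.array(s['t'])
    p=cv2.undistortPoints(np.array(px,float).reshape(-1,1,2),K,d).reshape(-1,2)
    D=np.c_[p,np.ones(len(p))]@R; c=-R.T@t
    return c+D*((np.asarray(z)-c[2])/D[:,2])[:,None]
def proj(s,X):
    return cv2.projectPoints(np.array(X,float).reshape(-1,1,3),cv2.Rodrigues(np.array(s['R']))[0],np.array(s['t'],float),np.array(s['intrinsics'],float),np.array(s['distortion'],float))[0].reshape(-1,2)
def tcp():
    o=ctrl.get_obs(); return np.array(o['tool_pos']),Ro.from_euler('xyz',o['orientation'],degrees=True)
E
python3 - <<'E'
from h import *
for n in ['top','scene']: snap(n,n+'0')
print(ctrl.get_obs(), ctrl.finger_overhang)
E
```

```text
{'clock': 0.1, 'joint_pos': array([ 9.01316512e+01,  2.05877301e+01,  6.40047392e-01, -1.78500849e-02,
       -7.01362483e+01, -1.65069253e+01]), 'qvel': array([ 0.00132734, -0.11261024,  0.19467434,  0.17724045,  0.01456988,
        0.06412789]), 'tau': array([-1.33160742e-03, -5.84164596e+01,  2.93751848e+01,  7.01553851e+00,
        1.01739261e-02, -5.05938510e-05]), 'tool_pos': array([0.190209  , 0.64723026, 0.24771928]), 'orientation': array([ 1.79914760e+02, -7.76006553e-03, -1.63813458e+01]), 'force': array([0.20596091, 0.84477335, 0.44734745]), 'moment': array([-0.00311099, -0.0282025 , -0.00907542]), 'gripper_force': 0.0, 'opening': 0.0876227263766085} 0.022
```

View pics/top0.png

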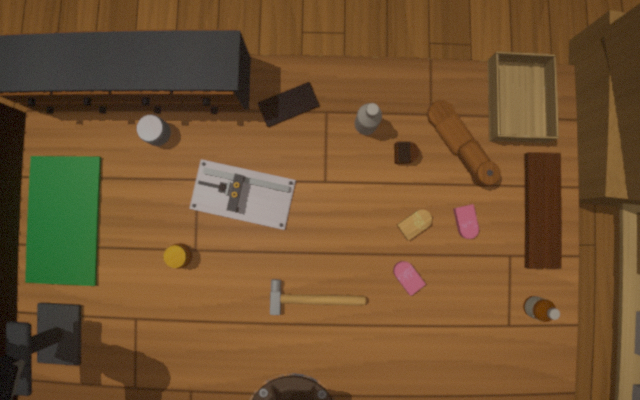

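View pics/scene0.png

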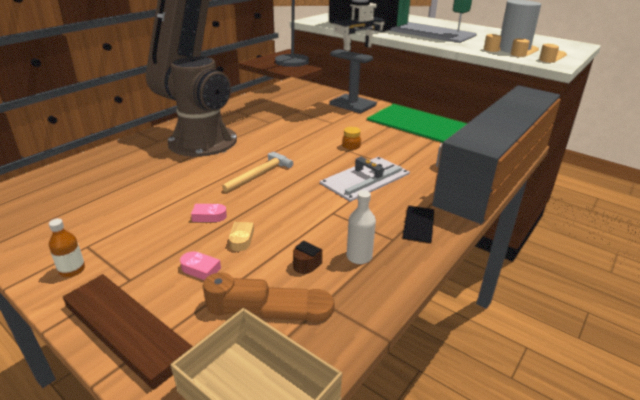

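In the top view the beech blank is at about (415,224). The pink D-shapes at (408,278) and (467,221) are decoys, and the dark heel is at (403,153). The jig is at (243,194), with the bridge at (238,193) and the stop around (210,185). Next I'll enlarge to confirm.

```bash
python3 - <<'E'
from h import *
s=load('top0'); c=s['color'][:,:,::-1]
a=cv2.resize(c[145:245,180:310],None,fx=6,fy=5.9,interpolation=cv2.INTER_CUBIC)
a=cv2.resize(c[150:240,180:305],None,fx=6,fy=6,interpolation=cv2.INTER_CUBIC)
b=cv2.resize(c[195:305,385:490],None,fx=5,fy=5,interpolation=cv2.INTER_CUBIC)
cv2.imwrite('pics/cj.png',a);cv2.imwrite('pics/cb.png',b)
print(ray(s,[(243,194),(415,224),(290,395)],[0,0,0]), -np.array(s['R']).T@s['t'], s['intrinsics'])
E
```

```text
[[ 0.57597617  0.13720029  0.        ]
 [ 0.50720652 -0.30630392  0.        ]
 [ 0.06324909  0.00600796  0.        ]] [ 0.49729166 -0.05580189  1.2965896 ] [[506.47921156   0.         316.05358313]
 [  0.         506.47921156 195.48384885]
 [  0.           0.           1.        ]]
```

View pics/cj.png

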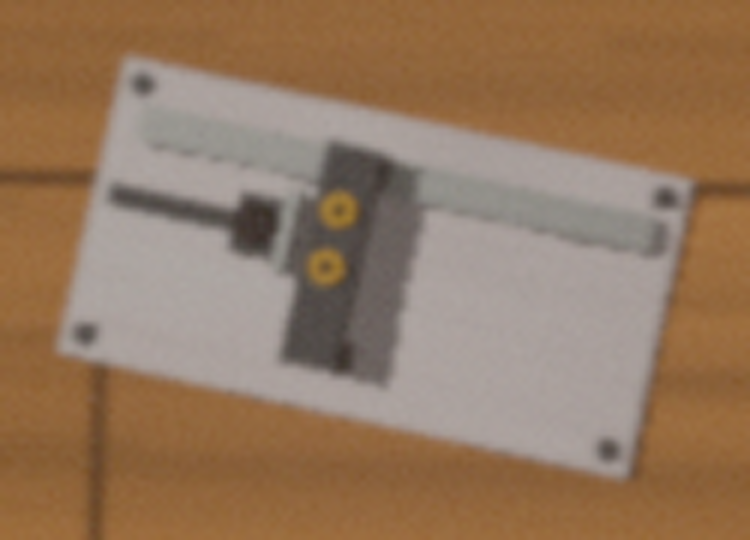

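View pics/cb.png

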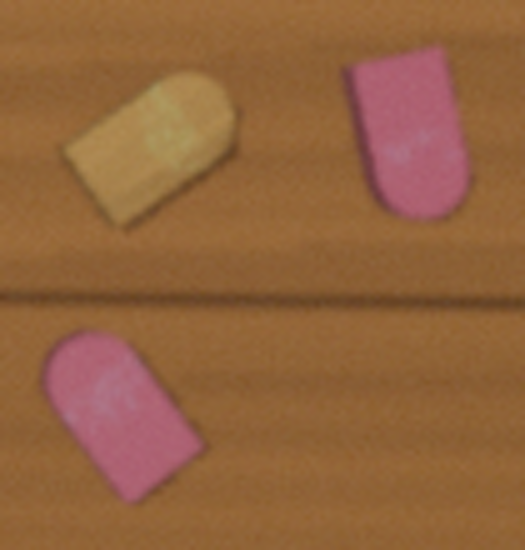

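```bash
python3 - <<'E'
from h import *
s=load('top0')
up=lambda p,k,o:(np.array(p)+.5)/k-.5+np.array(o)
j=ray(s,up([(126,57),(693,180),(630,478),(58,352)],6,(180,150)),[.008]*4)[:,:2]
m=np.array([(65,125),(65,-125),(-65,-125),(-65,125)])/1e3
c=j.mean(0); H=(m.T@(j-c)); th=np.arctan2(H[0,1]-H[1,0],H[0,0]+H[1,1])
R=np.array([[np.cos(th),-np.sin(th)],[np.sin(th),np.cos(th)]])
print('jig',c,np.degrees(th),((j-c)@R-m)*1e3)
q=ray(s,up([(280,272),(297,192)],6,(180,150)),[.025]*2)[:,:2]; print('stop edges jig',(q-c)@R*1e3)
b=ray(s,up([(65,150),(124,227),(150,82),(236,152)],5,(385,195)),[.012]*4)[:,:2]
print('blank',b); f=b[:2].mean(0); 
for d in (b[0]-b[2],b[1]-b[3]): print(np.degrees(np.arctan2(d[1],d[0])))
d=b[1]-b[0]; print('flat normal', np.degrees(np.arctan2(d[1],d[0]))+90, np.linalg.norm(d), f)
p,Rt=tcp(); print(p,Rt.as_matrix().round(3))
w=snap('wrist','w0'); print('wristcam',-np.array(w['R']).T@w['t'],w['R'])
E
```

```text
jig [0.57563984 0.13850092] -11.122473456989319 [[ 0.07827317  0.33475691]
 [-0.41911512  0.11836873]
 [ 0.18348979 -0.88602275]
 [ 0.15735217  0.43289711]]
stop edges jig [[-11.4600365   35.96836383]
 [ 23.02585083  36.43485372]]
blank [[ 0.50485236 -0.25942113]
 [ 0.46626312 -0.2900814 ]
 [ 0.54018677 -0.30264033]
 [ 0.50526305 -0.34727145]]
129.26816460692092
124.29146804036613
flat normal -51.53184158089269 0.049286724248921616 [ 0.48555774 -0.27475126]
[0.190209   0.64723026 0.24771928] [[ 0.959 -0.282 -0.   ]
 [-0.282 -0.959 -0.001]
 [ 0.     0.001 -1.   ]]
wristcam [0.25956304 0.62632359 0.38394809] [[-2.82663065e-01 -9.59219159e-01  4.43107101e-04]
 [-9.23356643e-01  2.72220160e-01  2.70755782e-01]
 [-2.59834756e-01  7.61235135e-02 -9.62647968e-01]]
```

Crop confirms: the beech-coloured D, flat end lower left at about (398–410,225–240), is the blank, and the two pink ones are decoys. The stop's face shows near jig y ≈ 36 mm, at its lit edge. Moving to the blank.

```bash
r='"grip":0'; 
for i in 1; do python3 -m creep '[{"grip":0,"delta_pos":[1,0.85,0],"rotation":[0,0,0]},{"grip":0,"delta_pos":[1,0.85,0],"rotation":[0,0,0]},{"grip":0,"delta_pos":[1,0.85,0],"rotation":[0,0,0]}]'; done
python3 -m creep '[{"grip":0,"delta_pos":[1,0.85,0],"rotation":[0,0,0]},{"grip":0,"delta_pos":[1,0.85,0],"rotation":[0,0,0]},{"grip":0,"delta_pos":[1,0.85,0],"rotation":[0,0,0]}]'
python3 -m creep '[{"grip":0,"delta_pos":[1,0.85,0],"rotation":[0,0,0]},{"grip":0,"delta_pos":[1,0.85,0],"rotation":[0,0,0]},{"grip":0,"delta_pos":[1,0.85,0],"rotation":[0,0,0]}]'
python3 -m creep '[{"grip":0,"delta_pos":[1,0.85,0],"rotation":[0,0,0]},{"grip":0,"delta_pos":[1,0.85,0],"rotation":[0,0,0]},{"grip":0,"delta_pos":[1,0.85,0],"rotation":[0,0,0]}]'
```

```text
clock: 0.45
tool_pos: [0.2632, 0.5353, 0.2482]
orientation: [179.9, -0.0, -16.4]
force: [0.0, 1.3, 0.4]
opening: 0.0876
gripper_force: 0.0
clock: 0.75
tool_pos: [0.3352, 0.4253, 0.2486]
orientation: [180.0, 0.0, -16.4]
force: [0.9, 0.7, 0.5]
opening: 0.0877
gripper_force: 0.0
clock: 1.05
tool_pos: [0.4071, 0.3157, 0.2486]
orientation: [180.0, 0.0, -16.4]
force: [0.9, 1.0, -0.3]
opening: 0.0875
gripper_force: 0.0
clock: 1.35
tool_pos: [0.4791, 0.206, 0.2485]
orientation: [180.0, 0.0, -16.4]
force: [1.0, 1.9, -0.2]
opening: 0.0876
gripper_force: 0.0
```

```bash
python3 -m creep '[{"grip":0,"delta_pos":[0.35,0.97,0],"rotation":[0,0,0]},{"grip":0,"delta_pos":[0.35,0.97,0],"rotation":[0,0,0]},{"grip":0,"delta_pos":[0.35,0.97,0],"rotation":[0,0,0]}]' >/dev/null
python3 -m creep '[{"grip":0,"delta_pos":[0.35,0.97,0],"rotation":[0,0,0]},{"grip":0,"delta_pos":[0.35,0.97,0],"rotation":[0,0,0]},{"grip":0,"delta_pos":[0.35,0.97,0],"rotation":[0,0,0]}]' >/dev/null
python3 -m creep '[{"grip":0,"delta_pos":[0.35,0.97,0],"rotation":[0,0,0]},{"grip":0,"delta_pos":[0.35,0.97,0],"rotation":[0,0,0]},{"grip":0,"delta_pos":[0.35,0.97,0],"rotation":[0,0,0]}]' >/dev/null
python3 -m creep '[{"grip":0,"delta_pos":[0.35,0.97,0],"rotation":[0,0,0]},{"grip":0,"delta_pos":[0.35,0.97,0],"rotation":[0,0,0]},{"grip":0,"delta_pos":[0.35,0.97,0],"rotation":[0,0,0]}]' >/dev/null
python3 -m creep '[{"grip":0,"delta_pos":[0.35,0.97,0],"rotation":[0,0,0.4]},{"grip":0,"delta_pos":[0.35,0.97,0],"rotation":[0,0,0.4]},{"grip":0,"delta_pos":[0.35,0.97,0],"rotation":[0,0,0.4]},{"grip":0,"delta_pos":[0.35,0.97,0],"rotation":[0,0,0.4]},{"grip":0,"delta_pos":[0.35,0.97,0],"rotation":[0,0,0.4]}]'
python3 - <<'E'
from h import *
s=snap('wrist','w1'); o=ctrl.get_obs(); print(o['joint_pos'].round(1))
E
```

```text
clock: 3.05
tool_pos: [0.5096, -0.3056, 0.248]
orientation: [180.0, 0.0, -52.6]
force: [-0.1, 0.9, -0.2]
opening: 0.0878
gripper_force: 0.0
[-12.1  13.   -9.9  -0.  -67.1  49.7]
```

View pics/w1.png

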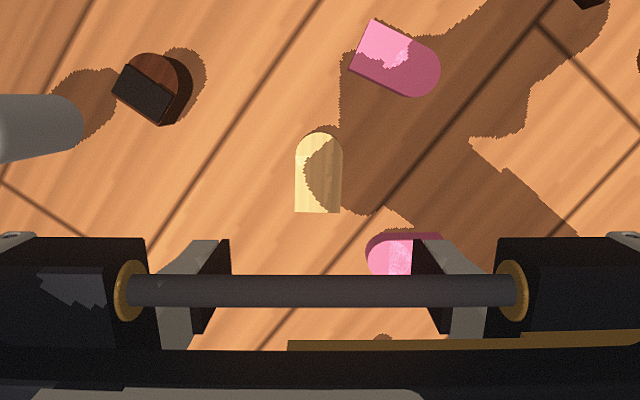

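The beech blank is upright in the wrist view: flat end corners near (295,212) and (341,213), round apex near (319,130). I'll compute its pose.

```bash
python3 - <<'E'
from h import *
s=load('w1'); c=s['color'].astype(int)
roi=c[115:225,280:355]; 
hsv=cv2.cvtColor(s['color'],cv2.COLOR_RGB2HSV)
for y in (150,170,190,205,210,213,216): print(y,[tuple(hsv[y,x]) for x in (286,291,294,297,300,336,339,342,345,350)])
P=ray(s,[(295,212),(341,213),(295,155),(342,155),(319,130)],[.024]*5)
print(P.round(4)); f=P[:2].mean(0)
for d in (P[0]-P[2],P[1]-P[3]): print(np.degrees(np.arctan2(d[1],d[0])))
d=P[1]-P[0]; print(np.degrees(np.arctan2(d[1],d[0])), np.linalg.norm(d[:2]), np.linalg.norm(f-P[4]))
print('cam',-np.array(s['R']).T@s['t']); print(proj(s,[[.5096,-.3056,.226]]))
E
```

```text
150 [(np.uint8(13), np.uint8(147), np.uint8(219)), (np.uint8(13), np.uint8(142), np.uint8(213)), (np.uint8(13), np.uint8(141), np.uint8(217)), (np.uint8(24), np.uint8(85), np.uint8(253)), (np.uint8(22), np.uint8(99), np.uint8(250)), (np.uint8(14), np.uint8(131), np.uint8(146)), (np.uint8(14), np.uint8(134), np.uint8(146)), (np.uint8(13), np.uint8(146), np.uint8(138)), (np.uint8(13), np.uint8(151), np.uint8(123)), (np.uint8(12), np.uint8(148), np.uint8(133))]
170 [(np.uint8(13), np.uint8(143), np.uint8(217)), (np.uint8(12), np.uint8(144), np.uint8(218)), (np.uint8(12), np.uint8(153), np.uint8(214)), (np.uint8(24), np.uint8(88), np.uint8(252)), (np.uint8(23), np.uint8(95), np.uint8(250)), (np.uint8(14), np.uint8(131), np.uint8(146)), (np.uint8(15), np.uint8(134), np.uint8(152)), (np.uint8(12), np.uint8(144), np.uint8(142)), (np.uint8(11), np.uint8(150), np.uint8(131)), (np.uint8(12), np.uint8(153), np.uint8(133))]
190 [(np.uint8(13), np.uint8(144), np.uint8(223)), (np.uint8(14), np.uint8(143), np.uint8(229)), (np.uint8(14), np.uint8(135), np.uint8(234)), (np.uint8(23), np.uint8(95), np
[... 1752 characters left out ...]
uint8(143), np.uint8(226)), (np.uint8(13), np.uint8(142), np.uint8(223)), (np.uint8(12), np.uint8(142), np.uint8(216)), (np.uint8(13), np.uint8(142), np.uint8(219)), (np.uint8(14), np.uint8(140), np.uint8(232)), (np.uint8(14), np.uint8(136), np.uint8(234)), (np.uint8(15), np.uint8(140), np.uint8(229)), (np.uint8(13), np.uint8(148), np.uint8(220)), (np.uint8(13), np.uint8(147), np.uint8(212))]
[[ 0.5056 -0.2562  0.024 ]
 [ 0.4662 -0.285   0.024 ]
 [ 0.5415 -0.3052  0.024 ]
 [ 0.5036 -0.3341  0.024 ]
 [ 0.5373 -0.3399  0.024 ]]
126.25808903972394
127.30273076497195
-143.90776757713903 0.04880756247587105 0.0862528972721652
cam [ 0.55316787 -0.36442225  0.38420991]
[[319.03293729 256.84540777]]
```

```bash
python3 -m creep '[{"grip":0,"delta_pos":[0.078,-0.017,0.9],"rotation":[0,0,0.009]},{"grip":0,"delta_pos":[0.078,-0.017,0.9],"rotation":[0,0,0.009]},{"grip":0,"delta_pos":[0.078,-0.017,0.9],"rotation":[0,0,0.009]}]' >/dev/null
python3 -m creep '[{"grip":0,"delta_pos":[0,0,0.5],"rotation":[0,0,0]},{"grip":0,"delta_pos":[0,0,0.9],"rotation":[0,0,0]},{"grip":0,"delta_pos":[0,0,0.9],"rotation":[0,0,0]},{"grip":0,"delta_pos":[0,0,0.9],"rotation":[0,0,0]}]'
```

```text
clock: 3.8
tool_pos: [0.5167, -0.3112, 0.0705]
orientation: [180.0, -0.1, -53.0]
force: [0.4, 0.2, 0.5]
opening: 0.0875
gripper_force: 0.0
```

```bash
python3 -m creep '[{"grip":0,"delta_pos":[0,0,0.34],"rotation":[0,0,0.004]},{"grip":0,"delta_pos":[0,0,0.34],"rotation":[0,0,0.004]},{"grip":0,"delta_pos":[0,0,0.34],"rotation":[0,0,0.004]}]'
python3 -m creep '[{"grip":1,"delta_pos":[0,0,0],"rotation":[0,0,0]},{"grip":1,"delta_pos":[0,0,0],"rotation":[0,0,0]},{"grip":1,"delta_pos":[0,0,0],"rotation":[0,0,0]},{"grip":1,"delta_pos":[0,0,0],"rotation":[0,0,0]},{"grip":1,"delta_pos":[0,0,0],"rotation":[0,0,0]}]'
python3 -m creep '[{"grip":1,"delta_pos":[0,0,0],"rotation":[0,0,0]},{"grip":1,"delta_pos":[0,0,0],"rotation":[0,0,0]},{"grip":1,"delta_pos":[0,0,0],"rotation":[0,0,0]}]'
```

```text
clock: 4.1
tool_pos: [0.5167, -0.3115, 0.037]
orientation: [-180.0, -0.1, -53.5]
force: [-0.3, -1.0, 0.7]
opening: 0.0877
gripper_force: 0.0
clock: 4.6
tool_pos: [0.5156, -0.3112, 0.0348]
orientation: [-180.0, -0.0, -53.5]
force: [-0.4, -0.1, -0.2]
opening: 0.0532
gripper_force: 0.0
clock: 4.9
tool_pos: [0.5156, -0.3112, 0.0347]
orientation: [-180.0, -0.0, -53.5]
force: [0.2, 0.2, 2.4]
opening: 0.0478
gripper_force: 29.9
```

The grasp settled 2 mm lower, leaving only 0.7 mm of fence clearance, so I'll re-grip slightly higher.

```bash
python3 -m creep '[{"grip":0.3,"delta_pos":[0,0,0],"rotation":[0,0,0]},{"grip":0.3,"delta_pos":[0,0,0],"rotation":[0,0,0]},{"grip":0.3,"delta_pos":[0,0,-0.018],"rotation":[0,0,0]},{"grip":0.3,"delta_pos":[0,0,-0.018],"rotation":[0,0,0]},{"grip":0.3,"delta_pos":[0,0,-0.018],"rotation":[0,0,0]}]'
python3 -m creep '[{"grip":1,"delta_pos":[0,0,0],"rotation":[0,0,0]},{"grip":1,"delta_pos":[0,0,0],"rotation":[0,0,0]},{"grip":1,"delta_pos":[0,0,0],"rotation":[0,0,0]},{"grip":1,"delta_pos":[0,0,0],"rotation":[0,0,0]},{"grip":1,"delta_pos":[0,0,0],"rotation":[0,0,0]}]'
python3 -m creep '[{"grip":1,"delta_pos":[0,0,0],"rotation":[0,0,0]},{"grip":1,"delta_pos":[0,0,-0.5],"rotation":[0,0,0]},{"grip":1,"delta_pos":[0,0,-0.8],"rotation":[0,0,0]},{"grip":1,"delta_pos":[0,0,-0.8],"rotation":[0,0,0]}]'
python3 - <<'E'
from h import *
s=snap('wrist','w2')
th=np.radians(-11.12);c=np.array([.57564,.1385]);R=np.array([[np.cos(th),-np.sin(th)],[np.sin(th),np.cos(th)]])
# target grasp point: blank centre jig (0,-55) -> grasp at (0,-63); fence clearance 6 mm
for q in [(0,-.063),(.006,-.063)]: print(c+R@np.array(q))
p,Rt=tcp(); print(p, Rt.inv().apply(np.r_[c+R@np.array([0,-.063]),.12]-p))
E
```

```text
clock: 5.4
tool_pos: [0.5156, -0.3112, 0.0364]
orientation: [-180.0, -0.0, -53.5]
force: [-0.1, -0.1, 0.0]
opening: 0.0613
gripper_force: 0.0
clock: 5.9
tool_pos: [0.5155, -0.3112, 0.0364]
orientation: [-180.0, 0.0, -53.5]
force: [-0.0, -1.4, -0.8]
opening: 0.0479
gripper_force: 29.9
clock: 6.3
tool_pos: [0.5182, -0.3122, 0.1211]
orientation: [-179.8, -0.4, -53.5]
force: [0.7, 0.0, -1.6]
opening: 0.0478
gripper_force: 29.9
[0.56348954 0.0766828 ]
[0.56937689 0.07552561]
[ 0.51683193 -0.31151579  0.11870815] [-0.28449544 -0.26821037 -0.00151373]
```

View pics/w2.png

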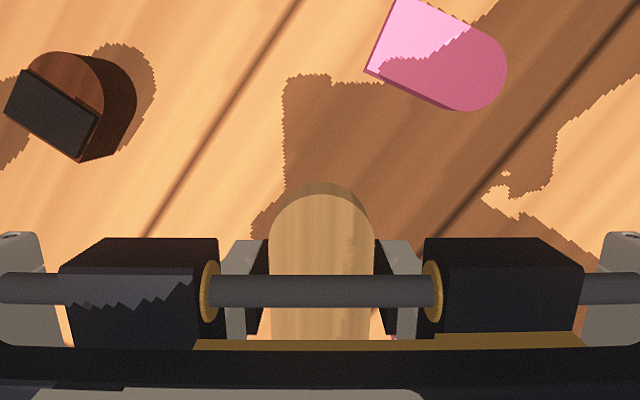

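The blank is held squarely between the pads, round end centred near (320,190), clear of the table. Carrying it over the front of the jig.

```bash
python3 -m creep '[{"grip":1,"delta_pos":[-0.95,-0.89,0],"rotation":[0,0,0]},{"grip":1,"delta_pos":[-0.95,-0.89,0],"rotation":[0,0,0]},{"grip":1,"delta_pos":[-0.95,-0.89,0],"rotation":[0,0,0]}]' >/dev/null
python3 -m creep '[{"grip":1,"delta_pos":[-0.95,-0.89,0],"rotation":[0,0,0]},{"grip":1,"delta_pos":[-0.95,-0.89,0],"rotation":[0,0,0]},{"grip":1,"delta_pos":[-0.95,-0.89,0],"rotation":[0,0,0]}]' >/dev/null
python3 -m creep '[{"grip":1,"delta_pos":[-0.95,-0.89,0],"rotation":[0,0,0.26]},{"grip":1,"delta_pos":[-0.95,-0.89,0],"rotation":[0,0,0.26]},{"grip":1,"delta_pos":[-0.95,-0.89,0],"rotation":[0,0,0.26]}]' >/dev/null
python3 -m creep '[{"grip":1,"delta_pos":[0,0,0],"rotation":[0,0,0.27]},{"grip":1,"delta_pos":[0,0,0],"rotation":[0,0,0.27]},{"grip":1,"delta_pos":[0,0,0],"rotation":[0,0,0.27]},{"grip":1,"delta_pos":[0,0,0],"rotation":[0,0,0.27]}]'
cat >> h.py <<'E'
th=np.radians(-11.12);JC=np.array([.57564,.1385]);JR=np.array([[np.cos(th),-np.sin(th)],[np.sin(th),np.cos(th)]])
def J(): 
    p,R=tcp(); o=ctrl.get_obs(); q=JR.T@(p[:2]-JC)
    print('tcp jig mm',(q*1e3).round(1),'z',p[2].round(4),'rel yaw',(o['orientation'][2]+101.12).round(2),'F jig',(JR.T@o['force'][:2]).round(2),'Fz',o['force'][2].round(2),'clock',o['clock'])
E
python3 -c "
from h import *
J()"
```

```text
clock: 7.65
tool_pos: [0.56, 0.0766, 0.115]
orientation: [179.9, -0.1, -101.3]
force: [0.0, -0.3, -0.7]
opening: 0.0475
gripper_force: 29.9
tcp jig mm [ -3.4 -63.8] z 0.115 rel yaw -0.23 F jig [ 0.06 -0.28] Fz -0.66 clock 7.65
```

```bash
python3 -m creep '[{"grip":1,"delta_pos":[0,0,0.4],"rotation":[0,0,-0.002]},{"grip":1,"delta_pos":[0,0,0.66],"rotation":[0,0,-0.002]},{"grip":1,"delta_pos":[0,0,0.66],"rotation":[0,0,-0.002]},{"grip":1,"delta_pos":[0,0,0.66],"rotation":[0,0,-0.002]}]'
python3 -m creep '[{"grip":1,"delta_pos":[0,0,0],"rotation":[0,0,0]},{"grip":1,"delta_pos":[0,0,0],"rotation":[0,0,0]},{"grip":1,"delta_pos":[0,0,0],"rotation":[0,0,0]}]'
python3 -c "
from h import *
J()"
```

```text
clock: 8.05
tool_pos: [0.5607, 0.0764, 0.0502]
orientation: [179.9, -0.1, -100.9]
force: [-1.0, 0.1, -0.6]
opening: 0.0477
gripper_force: 29.9
clock: 8.35
tool_pos: [0.5614, 0.0769, 0.0515]
orientation: [-179.9, 0.1, -101.0]
force: [-0.0, -0.5, -0.5]
opening: 0.0478
gripper_force: 29.9
tcp jig mm [ -2.  -63.2] z 0.0515 rel yaw 0.08 F jig [ 0.05 -0.47] Fz -0.52 clock 8.35
```

```bash
python3 -m creep '[{"grip":1,"delta_pos":[0,0,0.03],"rotation":[0,0,0]},{"grip":1,"delta_pos":[0,0,0.06],"rotation":[0,0,0]},{"grip":1,"delta_pos":[0,0,0.06],"rotation":[0,0,0]},{"grip":1,"delta_pos":[0,0,0.06],"rotation":[0,0,0]}]'
python3 -m creep '[{"grip":1,"delta_pos":[0,0,0.006],"rotation":[0,0,0]},{"grip":1,"delta_pos":[0,0,0.012],"rotation":[0,0,0]},{"grip":1,"delta_pos":[0,0,0.012],"rotation":[0,0,0]}]'
python3 -c "
from h import *
J()"
```

```text
clock: 8.75
tool_pos: [0.561, 0.0767, 0.0443]
orientation: [-180.0, -0.0, -101.1]
force: [-0.1, -0.3, -0.3]
opening: 0.0478
gripper_force: 29.9
clock: 9.05
tool_pos: [0.561, 0.0767, 0.0443]
orientation: [-180.0, 0.0, -101.0]
force: [-3.8, 0.2, 11.5]
opening: 0.0478
gripper_force: 29.9
tcp jig mm [ -2.4 -63.4] z 0.0443 rel yaw 0.08 F jig [-3.78 -0.58] Fz 11.48 clock 9.05
```

```bash
python3 -m creep '[{"grip":1,"delta_pos":[0,0,-0.01],"rotation":[0,0,0]},{"grip":1,"delta_pos":[0,-0.03,-0.01],"rotation":[0,0,0]},{"grip":1,"delta_pos":[0,-0.06,-0.01],"rotation":[0,0,0]},{"grip":1,"delta_pos":[0,-0.06,-0.01],"rotation":[0,0,0]}]'
python3 -c "
from h import *
J()"
python3 -m creep '[{"grip":1,"delta_pos":[0,-0.01,0],"rotation":[0,0,0]},{"grip":1,"delta_pos":[0,-0.02,0],"rotation":[0,0,0]},{"grip":1,"delta_pos":[0,-0.02,0],"rotation":[0,0,0]}]'
python3 -c "
from h import *
J()"
```

```text
clock: 9.45
tool_pos: [0.5671, 0.0754, 0.0443]
orientation: [180.0, -0.0, -101.1]
force: [-0.8, -0.2, 5.1]
opening: 0.0477
gripper_force: 29.9
tcp jig mm [  3.8 -63.5] z 0.0443 rel yaw 0.06 F jig [-0.7  -0.35] Fz 5.13 clock 9.45
clock: 9.75
tool_pos: [0.5687, 0.075, 0.0443]
orientation: [180.0, -0.0, -101.1]
force: [-3.0, -0.1, 5.6]
opening: 0.0477
gripper_force: 29.9
tcp jig mm [  5.4 -63.6] z 0.0443 rel yaw 0.06 F jig [-2.94 -0.64] Fz 5.61 clock 9.75
```

Contact with the fence is beginning at jig x ≈ 5.4. Pressing a little more, and unloading z slightly.

```bash
python3 -m creep '[{"grip":1,"delta_pos":[0,-0.006,-0.003],"rotation":[0,0,0]},{"grip":1,"delta_pos":[0,-0.006,-0.003],"rotation":[0,0,0]},{"grip":1,"delta_pos":[0,-0.006,-0.003],"rotation":[0,0,0]}]'
python3 -c "
from h import *
J()"
```

```text
clock: 10.05
tool_pos: [0.5695, 0.075, 0.0443]
orientation: [-180.0, -0.0, -101.1]
force: [-0.7, 0.8, 0.1]
opening: 0.0479
gripper_force: 29.9
tcp jig mm [  6.3 -63.5] z 0.0443 rel yaw 0.05 F jig [-0.81  0.7 ] Fz 0.11 clock 10.05
```

```bash
python3 -m creep '[{"grip":1,"delta_pos":[0,-0.008,0.001],"rotation":[0,0,0]},{"grip":1,"delta_pos":[0,-0.008,0.001],"rotation":[0,0,0]},{"grip":1,"delta_pos":[0,-0.008,0.001],"rotation":[0,0,0]}]'
python3 -c "
from h import *
J()"
python3 -m creep '[{"grip":1,"delta_pos":[0,-0.007,0.0],"rotation":[0,0,0]},{"grip":1,"delta_pos":[0,-0.007,0],"rotation":[0,0,0]},{"grip":1,"delta_pos":[0,-0.007,0],"rotation":[0,0,0]}]'
python3 -c "
from h import *
J()"
```

```text
clock: 10.35
tool_pos: [0.57, 0.0748, 0.0443]
orientation: [180.0, -0.0, -101.1]
force: [-1.6, 0.5, 2.9]
opening: 0.0472
gripper_force: 29.9
tcp jig mm [  6.8 -63.5] z 0.0443 rel yaw 0.06 F jig [-1.69  0.14] Fz 2.93 clock 10.35
clock: 10.65
tool_pos: [0.5701, 0.0748, 0.0443]
orientation: [179.9, -0.0, -101.1]
force: [-4.8, 2.0, 5.8]
opening: 0.0474
gripper_force: 29.9
tcp jig mm [  6.9 -63.6] z 0.0443 rel yaw 0.06 F jig [-5.14  1.07] Fz 5.81 clock 10.65
```

```bash
python3 -m creep '[{"grip":1,"delta_pos":[0,-0.005,-0.003],"rotation":[0,0,0]},{"grip":1,"delta_pos":[0,-0.005,-0.003],"rotation":[0,0,0]},{"grip":1,"delta_pos":[0,-0.005,-0.003],"rotation":[0,0,0]}]'
python3 -c "
from h import *
J(); print(ctrl.get_obs()['moment'])"
python3 -m creep '[{"grip":1,"delta_pos":[-0.1,0.002,0],"rotation":[0,0,0]},{"grip":1,"delta_pos":[-0.2,0.002,0],"rotation":[0,0,0]},{"grip":1,"delta_pos":[-0.3,0.002,0],"rotation":[0,0,0]},{"grip":1,"delta_pos":[-0.4,0.002,0],"rotation":[0,0,0]},{"grip":1,"delta_pos":[-0.4,0.002,0],"rotation":[0,0,0]}]'
python3 -c "
from h import *
J(); print(ctrl.get_obs()['moment'])"
```

```text
clock: 10.95
tool_pos: [0.5702, 0.0747, 0.0444]
orientation: [179.9, -0.0, -101.1]
force: [-5.9, 2.6, 3.5]
opening: 0.0478
gripper_force: 29.9
tcp jig mm [  7.  -63.6] z 0.0444 rel yaw 0.06 F jig [-6.31  1.41] Fz 3.49 clock 10.95
[1.12204841 2.18394699 0.20670549]
clock: 11.45
tool_pos: [0.5781, 0.1143, 0.0443]
orientation: [179.9, -0.1, -101.0]
force: [-4.6, 3.2, 4.1]
opening: 0.0475
gripper_force: 29.9
tcp jig mm [  7.1 -23.2] z 0.0443 rel yaw 0.09 F jig [-5.15  2.29] Fz 4.07 clock 11.45
[1.10644156 1.91685937 0.17500061]
```

```bash
python3 -m creep '[{"grip":1,"delta_pos":[-0.02,0,0],"rotation":[0,0,0]},{"grip":1,"delta_pos":[-0.04,0,0],"rotation":[0,0,0]},{"grip":1,"delta_pos":[-0.04,0,0],"rotation":[0,0,0]},{"grip":1,"delta_pos":[-0.04,0,0],"rotation":[0,0,0]}]' | grep force
python3 -c "
from h import *
J()"
python3 -m creep '[{"grip":1,"delta_pos":[-0.01,0,0],"rotation":[0,0,0]},{"grip":1,"delta_pos":[-0.02,0,0],"rotation":[0,0,0]},{"grip":1,"delta_pos":[-0.02,0,0],"rotation":[0,0,0]}]' >/dev/null
python3 -c "
from h import *
J()
s=snap('top','t3');c=s['color'][:,:,::-1]
a=cv2.resize(c[160:230,190:290],None,fx=8,fy=8,interpolation=cv2.INTER_CUBIC);cv2.imwrite('pics/t3c.png',a)
s=snap('scene','s3');c=s['color'][:,:,::-1]
a=cv2.resize(c[130:205,310:420],None,fx=7,fy=7,interpolation=cv2.INTER_CUBIC);cv2.imwrite('pics/s3c.png',a)"
```

```text
force: [-4.6, -1.6, 3.7]
gripper_force: 29.9
tcp jig mm [  6.9 -20.5] z 0.0443 rel yaw 0.05 F jig [-4.19 -2.45] Fz 3.74 clock 11.85
tcp jig mm [  6.9 -18.8] z 0.0443 rel yaw 0.04 F jig [-3.2  -4.73] Fz 4.1 clock 12.15
```

View pics/s3c.png

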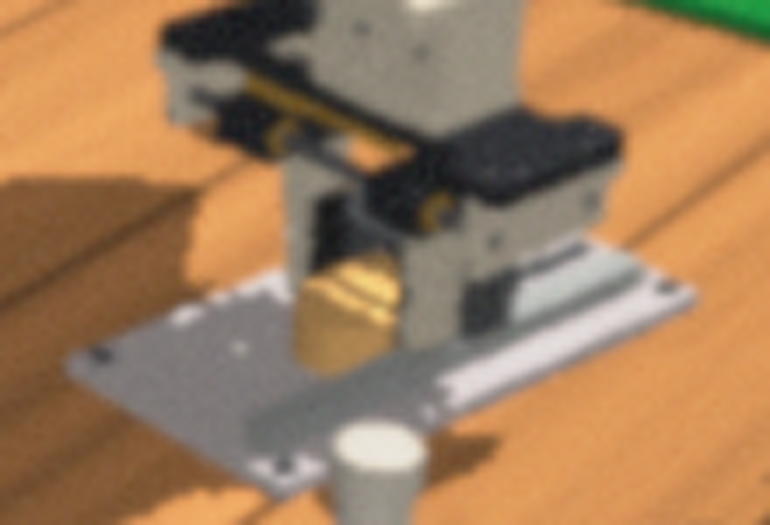

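The blank is in the track with the fingers still in front of the bridge. Small steps next, watching the force along y.

```bash
python3 -m creep '[{"grip":1,"delta_pos":[-0.01,0,0],"rotation":[0,0,0]},{"grip":1,"delta_pos":[-0.01,0,0],"rotation":[0,0,0]}]' >/dev/null
python3 -c "
from h import *
J()"
python3 -m creep '[{"grip":1,"delta_pos":[0,0,0],"rotation":[0,0,0]},{"grip":1,"delta_pos":[0,0,0],"rotation":[0,0,0]}]' >/dev/null
python3 -c "
from h import *
J()"
```

```text
tcp jig mm [  6.9 -17.9] z 0.0443 rel yaw 0.04 F jig [-3.16 -5.2 ] Fz 4.79 clock 12.45
tcp jig mm [  7.  -17.8] z 0.0443 rel yaw 0.04 F jig [-3.86 -4.69] Fz 4.15 clock 12.65
```

```bash
python3 -m creep '[{"grip":1,"delta_pos":[-0.01,0,-0.002],"rotation":[0,0,0]},{"grip":1,"delta_pos":[-0.01,0,-0.002],"rotation":[0,0,0]}]' >/dev/null
python3 -c "
from h import *
J()"
python3 -m creep '[{"grip":1,"delta_pos":[-0.01,0,0],"rotation":[0,0,0]},{"grip":1,"delta_pos":[-0.01,0,0],"rotation":[0,0,0]}]' >/dev/null
python3 -c "
from h import *
J()"
python3 -m creep '[{"grip":1,"delta_pos":[-0.01,0,0],"rotation":[0,0,0]},{"grip":1,"delta_pos":[-0.01,0,0],"rotation":[0,0,0]}]' >/dev/null
python3 -c "
from h import *
J()"
```

```text
tcp jig mm [  7.  -16.5] z 0.0444 rel yaw 0.03 F jig [-4.43 -4.65] Fz 2.87 clock 12.85
tcp jig mm [  7.  -15.4] z 0.0443 rel yaw 0.04 F jig [-4.61 -3.06] Fz 2.15 clock 13.05
tcp jig mm [  7.  -14.3] z 0.0444 rel yaw 0.04 F jig [-4.89 -3.43] Fz 1.75 clock 13.25
```

```bash
python3 -m creep '[{"grip":1,"delta_pos":[-0.008,0,0],"rotation":[0,0,0]},{"grip":1,"delta_pos":[-0.008,0,0],"rotation":[0,0,0]}]' >/dev/null
python3 -c "
from h import *
J()"
python3 -m creep '[{"grip":1,"delta_pos":[-0.008,0,0],"rotation":[0,0,0]},{"grip":1,"delta_pos":[-0.008,0,0],"rotation":[0,0,0]}]' >/dev/null
python3 -c "
from h import *
J()"
```

```text
tcp jig mm [  7.  -13.6] z 0.0443 rel yaw 0.05 F jig [-3.95 -3.82] Fz 1.97 clock 13.45
tcp jig mm [  7.  -13.5] z 0.0444 rel yaw 0.04 F jig [-2.44 -6.76] Fz 2.62 clock 13.65
```

```bash
python3 -m creep '[{"grip":1,"delta_pos":[-0.006,-0.002,0],"rotation":[0,0,0]},{"grip":1,"delta_pos":[-0.006,-0.002,0],"rotation":[0,0,0]},{"grip":1,"delta_pos":[-0.006,-0.002,0],"rotation":[0,0,0]}]' >/dev/null
python3 -c "
from h import *
J()"
```

```text
tcp jig mm [  7.  -13.4] z 0.0444 rel yaw 0.03 F jig [-2.75 -9.54] Fz 4.0 clock 13.95
```

Firm contact: 0.1 mm of motion for 0.6 mm commanded, at the place where the stop was seen. Unloading, opening slightly and lifting.

```bash
python3 -m creep '[{"grip":1,"delta_pos":[0.006,0.001,-0.001],"rotation":[0,0,0]},{"grip":1,"delta_pos":[0.006,0.001,-0.001],"rotation":[0,0,0]}]' >/dev/null
python3 -c "
from h import *
J()"
python3 -m creep '[{"grip":0.35,"delta_pos":[0,0,0],"rotation":[0,0,0]},{"grip":0.35,"delta_pos":[0,0,0],"rotation":[0,0,0]},{"grip":0.35,"delta_pos":[0,0,0],"rotation":[0,0,0]},{"grip":0.35,"delta_pos":[0,0,0],"rotation":[0,0,0]}]'
python3 -m creep '[{"grip":0.35,"delta_pos":[0,0,-0.2],"rotation":[0,0,0]},{"grip":0.35,"delta_pos":[0,0,-0.7],"rotation":[0,0,0]},{"grip":0.35,"delta_pos":[0,0,-1],"rotation":[0,0,0]},{"grip":0.35,"delta_pos":[0.4,0,-1],"rotation":[0,0,0]},{"grip":0.35,"delta_pos":[0.8,0,-1],"rotation":[0,0,0]}]' >/dev/null
python3 -m creep '[{"grip":0.35,"delta_pos":[1,0,0],"rotation":[0,0,0]},{"grip":0.35,"delta_pos":[1,0,0],"rotation":[0,0,0]},{"grip":0.35,"delta_pos":[1,0,0],"rotation":[0,0,0]}]'
python3 -c "
from h import *
J()
s=snap('top','t4');c=s['color'][:,:,::-1]
a=cv2.resize(c[160:230,190:290],None,fx=8,fy=8,interpolation=cv2.INTER_CUBIC);cv2.imwrite('pics/t4c.png',a)"
```

```text
tcp jig mm [  7.  -13.5] z 0.0444 rel yaw 0.03 F jig [-3.26 -6.47] Fz 1.86 clock 14.15
clock: 14.55
tool_pos: [0.5816, 0.1257, 0.0451]
orientation: [-180.0, 0.0, -101.1]
force: [0.1, 0.4, 0.0]
opening: 0.0568
gripper_force: 0.0
clock: 15.35
tool_pos: [0.5449, -0.0555, 0.1451]
orientation: [180.0, -0.0, -101.3]
force: [0.4, -0.4, -0.1]
opening: 0.0568
gripper_force: 0.0
tcp jig mm [   7.3 -196.3] z 0.1451 rel yaw -0.19 F jig [ 0.47 -0.36] Fz -0.11 clock 15.35
```

View pics/t4c.png

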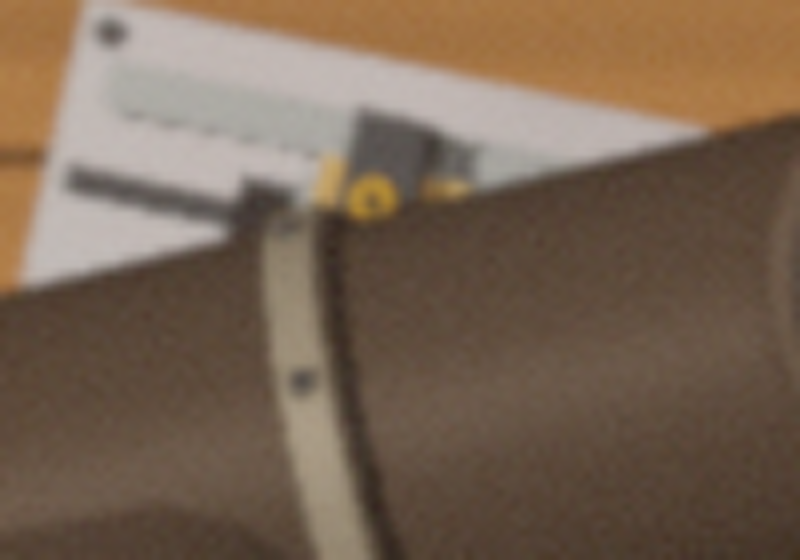

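The blank's flat end shows beyond the bridge at about (328,180), next to the stop strip at about (308,185). The arm hides the rest, so I'll move it aside and look again.

```bash
python3 -m creep '[{"grip":0.35,"delta_pos":[1,0,0],"rotation":[0,0,0]},{"grip":0.35,"delta_pos":[1,0,0],"rotation":[0,0,0]},{"grip":0.35,"delta_pos":[1,0,0],"rotation":[0,0,0]}]' >/dev/null
python3 -m creep '[{"grip":0.35,"delta_pos":[1,0,0],"rotation":[0,0,0]},{"grip":0.35,"delta_pos":[1,0,0],"rotation":[0,0,0]},{"grip":0.35,"delta_pos":[1,0,0],"rotation":[0,0,0]}]' >/dev/null
python3 -c "
from h import *
J()
s=snap('top','t5');c=s['color'][:,:,::-1]
a=cv2.resize(c[160:230,190:290],None,fx=8,fy=8,interpolation=cv2.INTER_CUBIC);cv2.imwrite('pics/t5c.png',a)"
```

```text
tcp jig mm [   8.5 -395. ] z 0.1448 rel yaw -0.13 F jig [-0.64  0.09] Fz -0.23 clock 16.0
```

View pics/t5c.png

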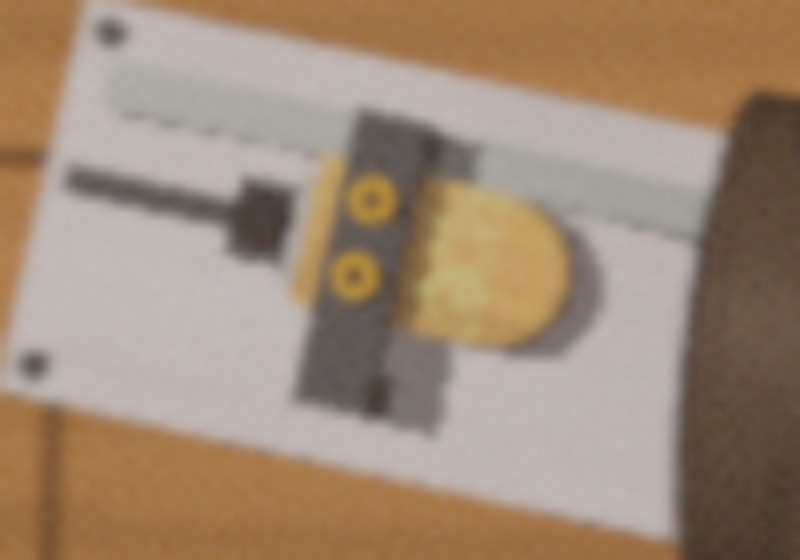

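The blank's flat end, at about (300–325,160–300), lies against the stop, and its side at about (450,180) lies along the fence. The stop block sits where it was in the first picture, so I'll hand the job in.

```bash
python3 -c "
from plant import ctrl
print(ctrl.close_job())"
```

```text
the job is handed in; nothing more can be done
None
```

I handed the job in: the beech blank lies flat in the jig against the fence and the end stop, and the last picture shows no gap and no sign that the stop moved; the interface gave no verdict.

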